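# Seat the cup rack in the paint box and load it

## Robot

A 6-joint arm with a two-finger parallel gripper is mounted at the origin on the work surface. World frame = base frame: x ahead of the robot, y to its left, z up, the work surface at z = 0. Lengths are in mm, angles in rad, forces in N, time in s.
With the tool pointing down it reaches from about 300 to 750 mm from the base axis. Payload 8.5 kg.
Tool frame: the origin (TCP) lies midway between the tips of the shut fingers; the grasp point (between the pads) lies 19 mm behind it (arm.grip_depth is the z of the grasp point in the tool frame, in mm); z points along the fingers, y is the line along which they close (so a half turn about z gives the same grasp; the last joint's range is limited). The gripper opens to 88 mm and grips with 3 to 60 N. Pads are 18 mm wide; open, the fingers measure 123 mm over their backs; the gripper's body (75 mm by 187 mm) begins 45 mm behind the grasp point.
Start: joints at [1.061, 0.381, 1.297, -0, 1.464, -0.215], TCP at [159.793, 526.257, 238.748] pointing down, gripper open.
Joint ranges: [-3.11, 3.11], [-0.89, 2.33], [0.22, 2.48], [-1.42, 4.56], [0.17, 2.85], [-2.88, 2.88]. Speed limits (rad/s): [2.39, 2.39, 3.14, 3.14, 3.14, 3.14].

## Interface

Orientations are given as [roll, pitch, yaw] about the fixed x, y, z axes, in that order (R = Rz(yaw) Ry(pitch) Rx(roll)).
In Python, from workcell import arm gives the robot as it stands. The module is installed in compiled form; this text tells all that it offers.
- The arm moves only by the tool jog_arm, never from a script. Its argument "series" is a list of rows, each a list of 3 entries, a list of its own where there are three numbers: the shift along the tool's x, y, z in cm, then the turn, a rotation vector about the tool's x, y, z in degrees, then the closure, from 0 (fully open) to 1 (shut). In form: [[[dx, dy, dz], [ax, ay, az], grip], ...]. A call has 1 to 12 rows; each row is the pose to reach, as a shift and turn from the pose commanded when the call began, along the tool's axes at that moment; what a row does not reach only later rows make up. A row lasts 1/8 s, in which the tool goes at most 62.5 mm and 10.7 degrees, less where a joint would pass 70% of its speed; a pose out of reach is approached as far as the arm can. A call with a gripper value outside its range is refused whole. The fingers move at their own pace and stop on an object; "newtons" is the grip in N (left out, the last holds). Time passes only in rows, so rows that repeat a pose let the fingers close. It gives the time, the measured TCP pose, the force, the opening and the grip force at its end, in the units of the state.
- arm.get_obs(): the state, without advancing time (a new reading comes with each control period).
- arm.snapshot(name): name is "scene" or "top"; returns a dict with "img" (384x512x3 uint8, red, green, blue), "fx", "fy", "cx", "cy" (pixels), "rvec" (rotation vector, rad) and "tvec" (3), from world to camera coordinates, as OpenCV has them. Camera axes: x right, y down, z forward; pixel columns grow to the right and rows downward; lengths in mm; the calibration is good to about 2 mm. A picture is of the moment at which its call begins. There is no depth.
- arm.close_job(): hands the job in; it is judged then, once.
The state is a dict: "t": time; "joint_positions": joint angles; "qvel": joint speeds; "joint_torque": joint torques, N m; "eef_pos": TCP position; "tool_rot": TCP orientation; "contact_force": force on the tool from outside, world axes, zero at the start; "torque": the same for the moment, N m; "opening": finger opening in mm; "grip_force": force on a finger pad.
Only numpy, scipy, OpenCV 4.12 (cv2) and the standard library are available. Lean on these libraries where they do the work, as an engineer would, in place of code of your own. Each camera call takes 0.05 s, during which the arm holds its last target. There are 200 camera calls.

## Task

The loose rack board is hanging out over one end of the paint box: push it home into the box's recess and press it down until it lies level and fully home, flush with the rim all round. Then drop the two small paint cups, one by one, upright into the rack's two pockets, one in each. Leave everything else on the table standing where it is.

Things in the scene. Friction and masses are not known exactly. Their poses are not given: they have to be found in the camera images.
- paint_box: Dark wooden paint box fixed to the table: open shallow tray 138 mm (its x) by 184 mm (its y, the long way), 32 mm high; origin at the centre of its underside on the table, z up. Its recess, open on top, is 110 mm (x) by 156 mm (y) and 12 mm deep: flat floor 20 mm above the table, rim at 32 mm, walls 14 mm thick.
- seat (a point): Centre of the recess floor; axes as the box. Four stiff brass push-out pins, 12 mm across, stand 4 to 9 mm, unequally, out of the floor at (x, y) = (-38, -28), (38, -28), (-38, 55), (38, 55) mm from here. Each slides straight down at about 4 N till level with the floor and stays where left (no spring): press the rack above each pin.
- rack: Loose plywood board 106 mm (its x) by 150 mm (its y) by 12 mm, 0.15 to 0.3 kg; origin at the centre of its underside, axes along the box's. Starts 20 to 34 mm off along the box's +y: +y end on the box's +y rim and beyond it, -y end lower, in the recess on two pins; the walls guide its slide. Off the rim it drops onto the pins. Home: underside on the recess floor, top level with the rim.
- rack_hole0 (a point): Centre of the mouth (top face of the board) of the rack's -y pocket, a round hole 38 mm across through the whole 12 mm board; a cup in it stands on the box floor.
- rack_hole1 (a point): The same for the rack's +y pocket.
- cup_a: Small solid white ceramic paint cup with a black top, a plain cylinder 30 mm across and 26 mm tall, about 0.04 kg; origin at the centre of its underside.
- cup_b: The second small paint cup, the same as cup_a; either may go into either pocket.
- dish: Bystander: white ceramic dish like the cups but broader, 48 mm across, 20 mm tall; origin at the centre of its underside.
- gluepot: Bystander: small lidded jar, 42 mm across, 55 mm tall; origin at the centre of its underside.
- inkjar: Bystander: glass ink jar with a black lid, 54 mm across, 62 mm tall, standing near the +y end of the paint box; origin at the centre of its underside.
- cat_small: Bystander: white papier-mache cat, about 52 mm across, 70 mm tall; origin at the centre of its underside.
- cat_big: Bystander: white papier-mache cat, about 70 mm across, 95 mm tall; origin at the centre of its underside.
- varnish: Bystander: slender brown glass bottle, 38 mm across and 150 mm tall, standing close by the -y end of the paint box; origin at the centre of its underside. It is in the way of a wide gripper.
- knife: Bystander: palette knife 160 mm long lying flat along its own x; origin near the middle of its length, on its underside.
Mind the look-alikes: they are no part of the job. Leave any blue or turquoise look-alike of the cup_a alone. Of the things that look like the rack, the middle-sized one is meant.

How it is judged (in metres and radians):
On the way, in this order (a step that is already met when the one before it is completed fails the run):
1. the rack lies level and fully home in the box's recess (z of rack in the frame of seat below 0.0016 m and angle between rack's own z axis and vertical below 0.016 rad and horizontal distance between rack and seat below 0.006 m), for 0.2 s.
2. both cups stand in the rack's pockets, one in each (((horizontal distance between cup_a and rack_hole0 below 0.006 m and z of cup_a in the frame of seat below 0.003 m and angle between cup_a's own z axis and vertical below 0.09 rad) or (horizontal distance between cup_a and rack_hole1 below 0.006 m and z of cup_a in the frame of seat below 0.003 m and angle between cup_a's own z axis and vertical below 0.09 rad)) and ((horizontal distance between cup_b and rack_hole0 below 0.006 m and z of cup_b in the frame of seat below 0.003 m and angle between cup_b's own z axis and vertical below 0.09 rad) or (horizontal distance between cup_b and rack_hole1 below 0.006 m and z of cup_b in the frame of seat below 0.003 m and angle between cup_b's own z axis and vertical below 0.09 rad))), for 0.2 s.
At the end, for the whole second after the job is handed in: The rack lies in the recess with its underside within 1.6 mm of the floor, tilted less than 0.016 rad and centred within 6 mm; each cup stands in a pocket of its own, upright within 0.09 rad, its foot within 3 mm of the box floor and within 6 mm of the pocket's centre; rack and cups are at rest (all of step 1 and all of step 2 and linear speed of each of rack, cup_a, cup_b below 0.02 m/s); the robot touches nothing.
It fails at once if a bystander (dish, glue pot, ink jar, cats, palette knife, varnish bottle) is shoved more than 30 mm (distance of any of dish, gluepot, inkjar, cat_small, cat_big, knife, varnish from where it was at the start of the episode above 0.03 m).
It fails at once if a bystander is knocked over (angle between any of dish, gluepot, inkjar, cat_small, cat_big, varnish's own z axis and vertical above 0.5 rad).
It fails at once if a cup is put into a pocket while the rack still stands proud or crooked ((z of rack in the frame of seat above 0.003 m or angle between rack's own z axis and vertical above 0.04 rad) and ((horizontal distance between cup_a and rack_hole0 below 0.012 m and z of cup_a in the frame of rack_hole0 below -0.006 m) or (horizontal distance between cup_a and rack_hole1 below 0.012 m and z of cup_a in the frame of rack_hole1 below -0.006 m) or (horizontal distance between cup_b and rack_hole0 below 0.012 m and z of cup_b in the frame of rack_hole0 below -0.006 m) or (horizontal distance between cup_b and rack_hole1 below 0.012 m and z of cup_b in the frame of rack_hole1 below -0.006 m))).
It also fails if it takes over 72 s, if anything falls off the work surface, if the arm or the gripper's body presses on something with over 40 N, if the wrist force passes 120 N, or if a joint passes its speed limit or range.

## Working session

There is one attempt and no reset: what is moved stays moved. The work goes in short steps, Python scripts to look and compute and a tool call to move; the robot and the scene stay as the last step left them, time stands still between calls to the robot, and variables do not carry over. Pictures are saved under pics/ and viewed, at most 10 in all, crops included, and the job is handed in when it is done.

Besides the shell and the picture viewer there is one more tool, called after "Emit:" by a JSON object that holds its "fn" and its "kwargs". jog_arm: Moves the arm, as the interface text tells. Its arguments: {"type":"object","properties":{"series":{"type":"array"},"newtons":{"type":"number"}},"required":["series"]}

```bash
mkdir -p pics; cat > h.py <<'E'
import numpy as np, cv2
from workcell import arm
def snap(n,f,crop=None,s=1):
    d=arm.snapshot(n); im=cv2.cvtColor(d['img'],cv2.COLOR_RGB2BGR)
    if crop: x0,y0,x1,y1=crop; im=im[y0:y1,x0:x1]
    cv2.imwrite('pics/'+f,cv2.resize(im,None,fx=s,fy=s,interpolation=cv2.INTER_CUBIC)); np.savez('cal_'+n,**d); return d
def ray(n,u,v,z):
    d=np.load('cal_'+n+'.npz'); R=cv2.Rodrigues(d['rvec'])[0]; t=d['tvec'].ravel()
    c=-R.T@t; r=R.T@np.array([(u-d['cx'])/d['fx'],(v-d['cy'])/d['fy'],1]); return c+r*(z-c[2])/r[2]
def proj(n,p):
    d=np.load('cal_'+n+'.npz'); return cv2.projectPoints(np.array(p,float).reshape(-1,3),d['rvec'],d['tvec'],np.array([[d['fx'],0,d['cx']],[0,d['fy'],d['cy']],[0,0,1.]]),None)[0].reshape(-1,2)
E
python3 - <<'E'
from h import *
snap('top','top0.png',None,1.5625);snap('scene','sc0.png',None,1.5625)
o=arm.get_obs();print(o);print(arm.grip_depth)
E
```

```text
{'t': 0.1, 'joint_positions': array([ 1.06075029e+00,  3.81129268e-01,  1.29811997e+00,  2.91877582e-05,
        1.46360702e+00, -2.15296441e-01]), 'qvel': array([ 0.00117235, -0.00073278, -0.00231517,  0.00063293, -0.0005591 ,
        0.00090494]), 'joint_torque': array([ 4.26136437e-03, -4.38656187e+01, -2.24912435e+01,  7.14362925e-02,
        3.42380209e-02, -8.53500319e-05]), 'eef_pos': array([159.65025086, 526.07206925, 238.2210906 ]), 'tool_rot': array([-3.14036442e+00, -2.98299700e-04,  2.84683974e+00]), 'contact_force': array([ 0.30724216, -0.34046295,  0.73737577]), 'torque': array([-0.03587081, -0.00746267,  0.0091373 ]), 'grip_force': 0.0, 'opening': 88.46794161799677}
-18.700000000000003
```

View pics/top0.png

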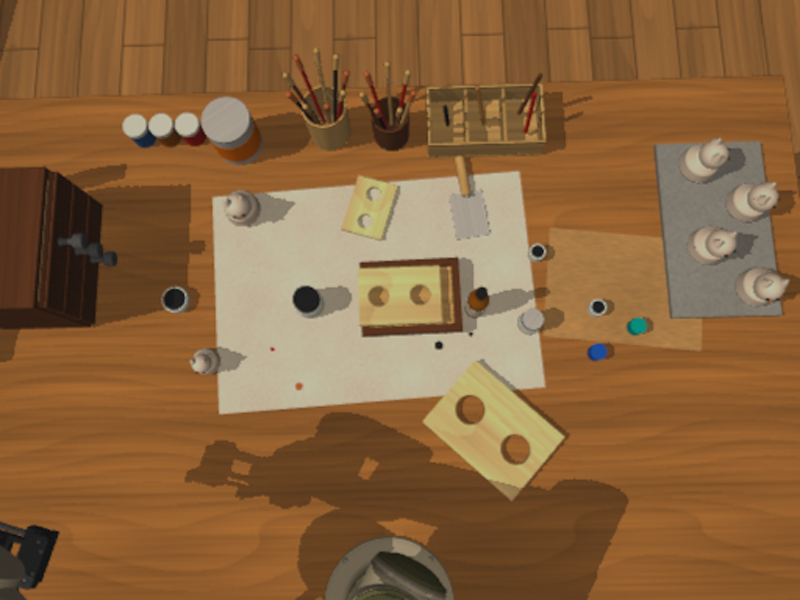

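View pics/sc0.png

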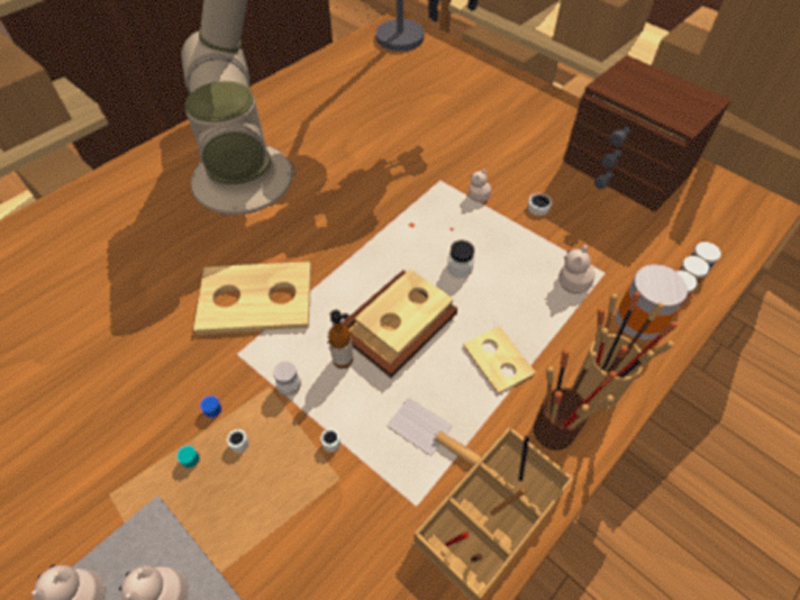

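The top picture shows the box at (410,298) with the middle-sized board hanging to the left (+y); the others, (370,207) small and (495,430) large, are look-alikes. The cups fitting the description, white with a black top, are at (538,251) and (598,307). The blue (598,352) and turquoise (638,326) ones are decoys, and (175,299) is the broader dish. I'll confirm in an enlarged crop.

```bash
python3 - <<'E'
from h import *
snap('top','c1.png',(224,155,424,239),4)
snap('scene','c2.png',(120,160,300,300),4)
E
```

```text
(no output)
```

View pics/c1.png

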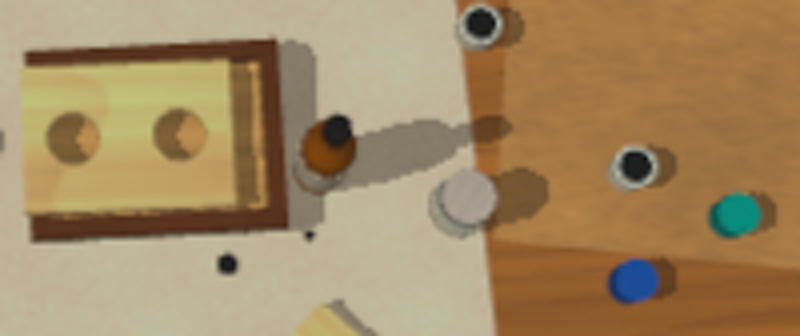

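View pics/c2.png

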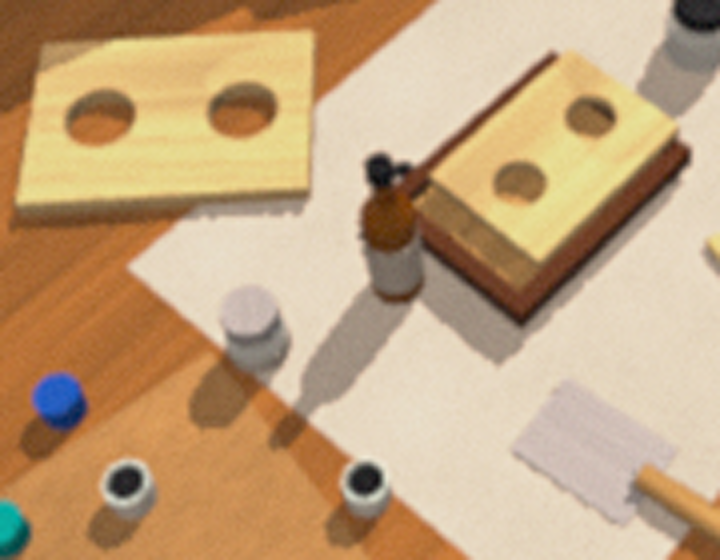

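```bash
python3 - <<'E'
from h import *
f=lambda u,v,z:ray('top',224+(u+.5)/4-.5,155+(v+.5)/4-.5,z).round(1)
g=lambda u,v,z:ray('scene',120+(u+.5)/4-.5,160+(v+.5)/4-.5,z).round(1)
for n,u,v,z in [('TL',25,52,32),('TR',277,40,32),('BR',288,228,32),('BL',32,241,32),('rTL',22,68,45),('rBL',25,215,45),('rTR',230,60,36),('rBR',237,210,36),('h1',73,138,42),('h0',180,134,39),('cA',481,24,26),('cB',635,166,26),('ink',-60*1,135,62),('varnTop',337,130,150),('glue',470,196,55)]: print(n,f(u,v,z))
for n,u,v,z in [('cA',365,480,26),('cB',126,483,26),('BoxBR..',523,320,32),('boxR',688,152,32),('boxT',555,55,32),('r far',570,52,45),('r right',678,128,45),('r bot',535,260,36),('r left',428,180,36),('varn',377,163,150),('varnbase',397,290,0),('h1',591,116,42),('h0',520,184,39)]: print(n,g(u,v,z))
R=cv2.Rodrigues(np.load('cal_top.npz')['rvec'])[0];d=np.load('cal_top.npz');print(-R.T@d['tvec'].ravel());
E
```

```text
TL [603.4  43.3  32. ]
TR [ 607.6 -139.5   32. ]
BR [ 469.8 -142.3   32. ]
BL [464.9  39.6  32. ]
rTL [588.3  44.6  45. ]
rBL [481.6  43.4  45. ]
rTR [ 592.5 -104.9   36. ]
rBR [ 483.  -106.4   36. ]
h1 [536.8   8.9  42. ]
h0 [538.4 -67.4  39. ]
cA [ 617.2 -288.3   26. ]
cB [ 509.5 -391.7   26. ]
ink [537.2 101.3  62. ]
varnTop [ 515.5 -168.   150. ]
glue [ 485.9 -268.1   55. ]
cA [ 617.2 -288.1   26. ]
cB [ 510.5 -392.3   26. ]
BoxBR.. [ 612.4 -141.1   32. ]
boxR [603.3  39.5  32. ]
boxT [471.9  38.3  32. ]
r far [485.2  40.5  45. ]
r right [589.6  42.9  45. ]
r bot [ 587.7 -103.8   36. ]
r left [ 487.1 -108.7   36. ]
varn [ 516.1 -169.4  150. ]
varnbase [ 519.5 -172.8    0. ]
h1 [535.5   9.3  42. ]
h0 [538.2 -67.5  39. ]
[ 283.19052011  -54.25719025 1270.85399541]
```

The crop confirms it: cup tops are at (481,24) and (635,166), and the tinted blue and turquoise ones are excluded. Both cameras agree on the positions. Box centre is about (536,-50) with yaw 0.025, and the rack's +y end is at y of about 44. Next I'll compute the approach move.

```bash
cat >> h.py <<'E'
from scipy.spatial.transform import Rotation as Ro
def rel(*targets):
    o=arm.get_obs(); R=Ro.from_euler('xyz',o['tool_rot'])
    print('t',round(o['t'],2),'at',o['eef_pos'].round(1),o['tool_rot'].round(4),'F',o['contact_force'].round(1),'open',round(o['opening'],1),'grip',round(o['grip_force'],1))
    for t in targets:
        T=Ro.from_euler('xyz',[np.pi,0,t[3]]); print((R.inv().apply(np.array(t[:3])-o['eef_pos'])/10).round(2),np.degrees((R.inv()*T).as_rotvec()).round(1))
E
python3 - <<'E'
from h import *
rel((534.5,65,150,1.596),(534.5,65,37,1.596))
print(ray('top',196.5,191.4,62))
E
```

```text
t 0.2 at [159.7 526.1 238.4] [-3.1407e+00 -2.0000e-04  2.8468e+00] F [0.6 0.1 0.5] open 88.2 grip 0.0
[-49.26 -33.23   8.86] [-0.   0.  71.7]
[-49.26 -33.22  20.16] [-0.   0.  71.7]
[529.36653924 135.46034142  62.        ]
```

Emit:
{"fn": "jog_arm", "kwargs": {"series": [[[-49.26,-33.23,8.86],[0,0,71.7],1],[[-49.26,-33.23,8.86],[0,0,71.7],1],[[-49.26,-33.23,8.86],[0,0,71.7],1],[[-49.26,-33.23,8.86],[0,0,71.7],1],[[-49.26,-33.23,8.86],[0,0,71.7],1],[[-49.26,-33.23,8.86],[0,0,71.7],1],[[-49.26,-33.23,8.86],[0,0,71.7],1],[[-49.26,-33.23,8.86],[0,0,71.7],1],[[-49.26,-33.23,8.86],[0,0,71.7],1],[[-49.26,-33.23,8.86],[0,0,71.7],1],[[-49.26,-33.23,8.86],[0,0,71.7],1],[[-49.26,-33.23,8.86],[0,0,71.7],1]], "newtons": 20}}

```text
t: 1.7
eef_pos: [534.0, 65.7, 150.1]
tool_rot: [-3.141, -0.0, 1.596]
contact_force: [-0.4, -0.1, -0.5]
opening: 0.7
grip_force: 0.0
```

```bash
python3 - <<'E'
from h import *
rel((534.5,65,150,1.596),(534.5,65,37,1.596))
E
```

```text
t 1.7 at [534.   65.7 150.1] [-3.1409e+00 -3.0000e-04  1.5956e+00] F [-0.4 -0.1 -0.5] open 0.7 grip 0.0
[-0.07  0.04  0.01] [-0. -0. -0.]
[-0.08  0.05 11.31] [-0. -0. -0.]
```

Emit:
{"fn": "jog_arm", "kwargs": {"series": [[[0,0,6],[0,0,0],1],[[0,0,11.3],[0,0,0],1],[[0,0,11.3],[0,0,0],1],[[-1.0,0,11.3],[0,0,0],1],[[-1.5,0,11.3],[0,0,0],1],[[-1.9,0,11.3],[0,0,0],1],[[-2.2,0,11.3],[0,0,0],1],[[-2.5,0,11.3],[0,0,0],1],[[-2.8,0,11.3],[0,0,0],1],[[-3.0,0,11.3],[0,0,0],1],[[-3.0,0,11.3],[0,0,0],1]]}}

```text
t: 3.08
eef_pos: [535.3, 35.0, 37.1]
tool_rot: [-3.141, 0.0, 1.595]
contact_force: [0.4, 0.0, -0.4]
opening: 0.0
grip_force: 0.0
```

```bash
python3 - <<'E'
from h import *
rel()
snap('top','c3.png',(200,150,330,230),5)
snap('scene','c4.png',(200,160,300,250),6)
a=cv2.imread('pics/c3.png');b=cv2.imread('pics/c4.png')
E
```

```text
t 3.08 at [535.3  35.   37.1] [-3.1414e+00  2.0000e-04  1.5953e+00] F [ 0.4  0.  -0.4] open 0.0 grip 0.0
```

View pics/c4.png

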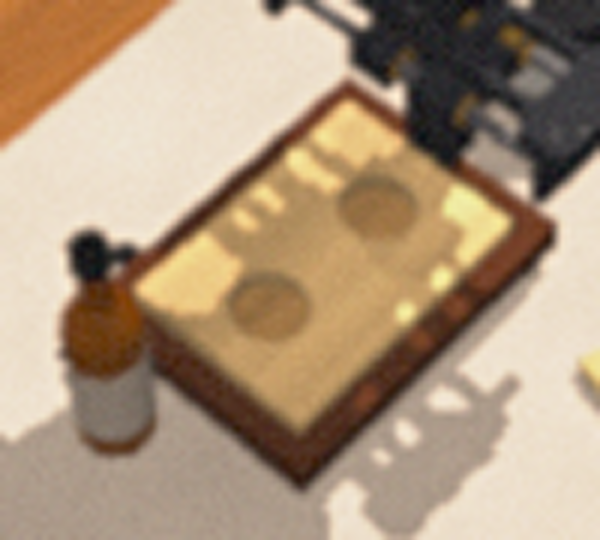

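The rack slid off the rim and now lies in the recess on its pins; the pockets are at (377,207) and (270,305), and the varnish bottle stands undisturbed. Next I'll press above each pin.

Emit:
{"fn": "jog_arm", "kwargs": {"series": [[[0,0,-2.3],[0,0,0],1],[[-3.0,3.2,-2.3],[0,0,0],1],[[-3.0,3.2,-0.8],[0,0,0],1],[[-3.0,3.2,-0.4],[0,0,0],1],[[-3.0,3.2,-0.2],[0,0,0],1],[[-3.0,3.2,0],[0,0,0],1],[[-3.0,3.2,0.1],[0,0,0],1],[[-3.0,3.2,0.2],[0,0,0],1],[[-3.0,3.2,0.3],[0,0,0],1],[[-3.0,3.2,0.4],[0,0,0],1],[[-3.0,3.2,0.45],[0,0,0],1],[[-3.0,3.2,0.5],[0,0,0],1]]}}

```text
t: 4.68
eef_pos: [568.3, 6.3, 34.0]
tool_rot: [3.14, -0.0, 1.596]
contact_force: [-6.4, 3.8, 22.6]
opening: 0.5
grip_force: 11.4
```

Emit:
{"fn": "jog_arm", "kwargs": {"series": [[[0,0,0],[0,0,0],1],[[0,0,0],[0,0,0],1]]}}

```text
t: 4.92
eef_pos: [568.3, 6.3, 34.1]
tool_rot: [3.14, -0.0, 1.596]
contact_force: [-5.4, 4.2, 20.1]
opening: 0.7
grip_force: 10.0
```

Emit:
{"fn": "jog_arm", "kwargs": {"series": [[[0,0,-2.3],[0,0,0],1],[[0,-6.0,-2.3],[0,0,0],1],[[0,-6.6,-1.3],[0,0,0],1],[[0,-6.6,-0.9],[0,0,0],1],[[0,-6.6,-0.7],[0,0,0],1],[[0,-6.6,-0.5],[0,0,0],1],[[0,-6.6,-0.4],[0,0,0],1],[[0,-6.6,-0.3],[0,0,0],1],[[0,-6.6,-0.2],[0,0,0],1],[[0,-6.6,-0.1],[0,0,0],1],[[0,-6.6,0],[0,0,0],1],[[0,-6.6,0],[0,0,0],1]]}}

```text
t: 6.42
eef_pos: [502.6, 4.0, 33.2]
tool_rot: [3.14, 0.001, 1.596]
contact_force: [-2.1, 0.1, 15.8]
opening: 0.6
grip_force: 7.4
```

Emit:
{"fn": "jog_arm", "kwargs": {"series": [[[0,0,-2.3],[0,0,0],1],[[-5,0,-2.3],[0,0,0],1],[[-8.3,0,-1.3],[0,0,0],1],[[-8.3,0,-0.9],[0,0,0],1],[[-8.3,0,-0.7],[0,0,0],1],[[-8.3,0,-0.5],[0,0,0],1],[[-8.3,0,-0.4],[0,0,0],1],[[-8.3,0,-0.3],[0,0,0],1],[[-8.3,0,-0.2],[0,0,0],1],[[-8.3,0,-0.1],[0,0,0],1],[[-8.3,0,0],[0,0,0],1],[[-8.3,0,0],[0,0,0],1]]}}

```text
t: 7.92
eef_pos: [504.3, -78.5, 32.7]
tool_rot: [3.141, -0.0, 1.595]
contact_force: [-2.3, 3.4, 8.6]
opening: 0.3
grip_force: 4.5
```

Emit:
{"fn": "jog_arm", "kwargs": {"series": [[[0,0,-2.3],[0,0,0],1],[[0,6.0,-2.3],[0,0,0],1],[[0,6.6,-1.3],[0,0,0],1],[[0,6.6,-0.9],[0,0,0],1],[[0,6.6,-0.7],[0,0,0],1],[[0,6.6,-0.5],[0,0,0],1],[[0,6.6,-0.4],[0,0,0],1],[[0,6.6,-0.3],[0,0,0],1],[[0,6.6,-0.2],[0,0,0],1],[[0,6.6,-0.1],[0,0,0],1],[[0,6.6,0],[0,0,0],1],[[0,6.6,0],[0,0,0],1]]}}

```text
t: 9.43
eef_pos: [570.2, -77.0, 32.7]
tool_rot: [3.141, 0.0, 1.595]
contact_force: [-1.2, -0.2, 5.6]
opening: 0.5
grip_force: 2.7
```

Emit:
{"fn": "jog_arm", "kwargs": {"series": [[[0,0,0.05],[0,0,0],1],[[0,0,0.1],[0,0,0],1],[[0,0,0.15],[0,0,0],1],[[0,0,0.15],[0,0,0],1],[[0,0,0.15],[0,0,0],1]]}}

```text
t: 10.05
eef_pos: [570.2, -77.0, 32.5]
tool_rot: [3.14, 0.001, 1.596]
contact_force: [-5.6, 1.4, 18.5]
opening: 0.3
grip_force: 8.9
```

Emit:
{"fn": "jog_arm", "kwargs": {"series": [[[0,0,-1.5],[0,0,0],1],[[5,0,-1.5],[0,0,0],1],[[8.3,0,-1.0],[0,0,0],1],[[8.3,0,-0.5],[0,0,0],1],[[8.3,0,-0.3],[0,0,0],1],[[8.3,0,-0.2],[0,0,0],1],[[8.3,0,-0.1],[0,0,0],1],[[8.3,0,0],[0,0,0],1],[[8.3,0,0],[0,0,0],1]]}}

```text
t: 11.18
eef_pos: [568.3, 4.9, 32.4]
tool_rot: [3.14, 0.001, 1.595]
contact_force: [-5.0, -0.5, 16.4]
opening: 0.3
grip_force: 8.2
```

Emit:
{"fn": "jog_arm", "kwargs": {"series": [[[0,0,-1.5],[0,0,0],1],[[0,-6.0,-1.5],[0,0,0],1],[[0,-6.6,-1.0],[0,0,0],1],[[0,-6.6,-0.5],[0,0,0],1],[[0,-6.6,-0.3],[0,0,0],1],[[0,-6.6,-0.2],[0,0,0],1],[[0,-6.6,-0.1],[0,0,0],1],[[0,-6.6,0],[0,0,0],1],[[0,-6.6,0],[0,0,0],1]]}}

```text
t: 12.3
eef_pos: [503.0, 4.2, 32.4]
tool_rot: [3.139, 0.001, 1.596]
contact_force: [-5.6, -0.1, 20.7]
opening: 0.5
grip_force: 10.2
```

Emit:
{"fn": "jog_arm", "kwargs": {"series": [[[0,0,-1.5],[0,0,0],1],[[-5,0,-1.5],[0,0,0],1],[[-8.3,0,-1.0],[0,0,0],1],[[-8.3,0,-0.5],[0,0,0],1],[[-8.3,0,-0.3],[0,0,0],1],[[-8.3,0,-0.2],[0,0,0],1],[[-8.3,0,-0.1],[0,0,0],1],[[-8.3,0,0],[0,0,0],1],[[-8.3,0,0],[0,0,0],1]]}}

```text
t: 13.42
eef_pos: [504.1, -77.7, 32.4]
tool_rot: [3.141, 0.0, 1.597]
contact_force: [-6.3, 3.9, 20.4]
opening: 0.6
grip_force: 10.0
```

All four corners are down at z = 32.4 mm under about 20 N, so the rack is home. On to the first cup, (617,-288).

```bash
python3 - <<'E'
from h import *
rel((504,-78,200,1.596),(617,-288,200,1.596),(617,-288,13,1.596))
E
```

```text
t 13.43 at [504.1 -77.7  32.4] [3.1407e+00 3.0000e-04 1.5967e+00] F [-6.3  3.9 20.4] open 0.6 grip 10.0
[ -0.04   0.   -16.76] [0. 0. 0.]
[-21.32  10.75 -16.75] [0. 0. 0.]
[-21.32  10.74   1.95] [0. 0. 0.]
```

Emit:
{"fn": "jog_arm", "kwargs": {"series": [[[0,0,-6],[0,0,0],1],[[0,0,-12],[0,0,0],0.43],[[0,0,-17],[0,0,0],0.43],[[-5.3,2.7,-17],[0,0,0],0.43],[[-10.7,5.4,-17],[0,0,0],0.43],[[-16,8.1,-17],[0,0,0],0.43],[[-21.3,10.7,-17],[0,0,0],0.43],[[-21.3,10.7,-12],[0,0,0],0.43],[[-21.3,10.7,-6],[0,0,0],0.43],[[-21.3,10.7,-2.5],[0,0,0],0.43],[[-21.3,10.7,-2.5],[0,0,0],0.43]]}}

```text
t: 14.8
eef_pos: [615.5, -287.5, 53.1]
tool_rot: [-3.137, -0.003, 1.596]
contact_force: [0.1, -0.7, 0.4]
opening: 50.4
grip_force: 0.0
```

```bash
python3 - <<'E'
from h import *
rel((617,-288,13,1.596))
d=snap('top','c5.png',(224,145,384,239),5); snap('scene','c6.png',(130,160,300,300),4)
s=np.array([536.4,-50,0]);ex=np.array([1,.025,0]);ey=np.array([-.025,1,0])
for x,y in [(0,-38),(0,38)]:
    p=s+x*ex+y*ey; p[2]=32; print(p,(proj('top',p)-[224,145])*5,(proj('scene',p)-[130,160])*4)
E
```

```text
t 14.8 at [ 615.5 -287.5   53.1] [-3.137  -0.0034  1.5962] F [ 0.1 -0.7  0.4] open 50.4 grip 0.0
[-0.07  0.17  4.01] [-0.3 -0.2  0. ]
[537.35 -88.    32.  ] [[258.97497815 219.00410146]] [[457.53421794 204.8922278 ]]
[535.45 -12.    32.  ] [[126.67562702 225.51830222]] [[529.33148557 139.69047928]]
```

View pics/c5.png

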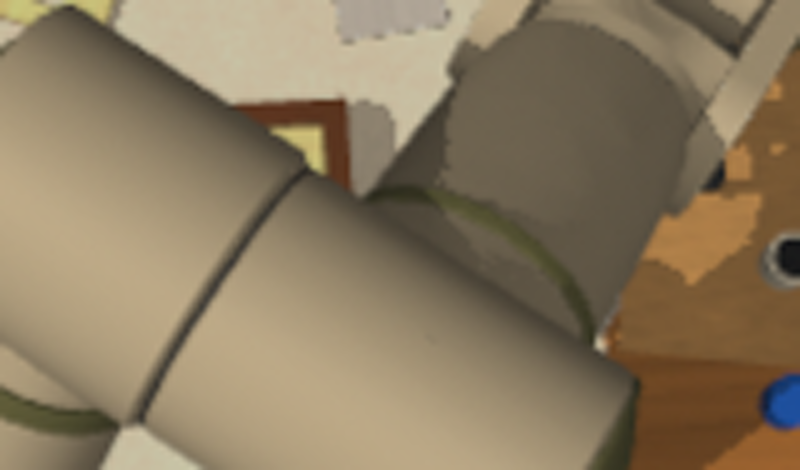

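View pics/c6.png

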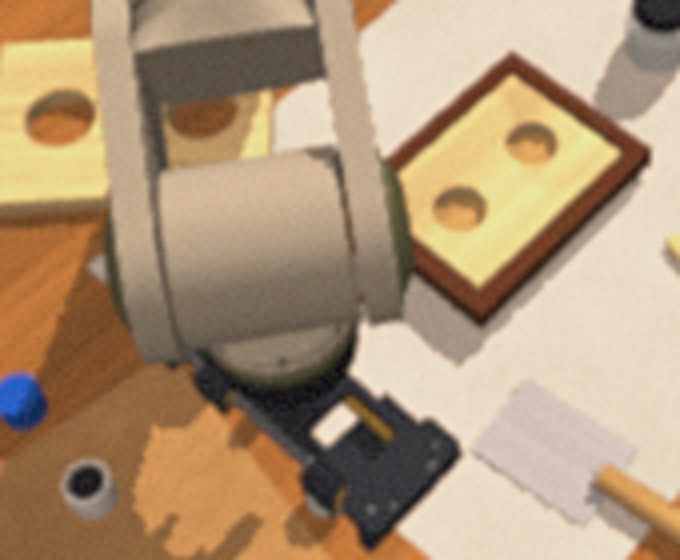

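The rack lies flush with the rim all round; the pocket mouths are at (460,208) and (531,143). I'll locate those and grip the first cup.

```bash
python3 - <<'E'
from h import *
for u,v in [(460,208),(531,143)]: print(ray('scene',130+(u+.5)/4-.5,160+(v+.5)/4-.5,32))
E
```

```text
[538.7881379  -88.48692404  32.        ]
[536.63992746 -13.09308973  32.        ]
```

Emit:
{"fn": "jog_arm", "kwargs": {"series": [[[0,0.1,2],[0,0,0],0.43],[[0,0.1,4.0],[0,0,0],0.43],[[0,0.1,4.0],[0,0,0],0.43],[[0,0.1,4.0],[0,0,0],1],[[0,0.1,4.0],[0,0,0],1],[[0,0.1,4.0],[0,0,0],1],[[0,0.1,4.0],[0,0,0],1]], "newtons": 15}}

```text
t: 15.78
eef_pos: [617.8, -289.2, 16.9]
tool_rot: [3.14, 0.001, 1.595]
contact_force: [-0.7, -0.2, 5.6]
opening: 28.6
grip_force: 15.0
```

Emit:
{"fn": "jog_arm", "kwargs": {"series": [[[0,0,-3],[0,0,0],1],[[0,0,-6],[0,0,0],1],[[0,0,-6],[0,0,0],1]]}}

```text
t: 16.15
eef_pos: [618.2, -289.5, 77.9]
tool_rot: [3.138, 0.003, 1.595]
contact_force: [-0.0, 0.3, 0.4]
opening: 28.7
grip_force: 15.0
```

```bash
python3 - <<'E'
from h import *
rel((538,-88.3,180,1.596),(536,-12.6,180,1.596))
snap('scene','c7.png',(165,225,285,315),6)
E
```

```text
t 16.15 at [ 618.2 -289.5   77.9] [3.1380e+00 2.7000e-03 1.5954e+00] F [-0.   0.3  0.4] open 28.7 grip 15.0
[ 20.28  -7.48 -10.29] [ 0.2  0.2 -0. ]
[ 27.85  -7.5  -10.31] [ 0.2  0.2 -0. ]
```

View pics/c7.png

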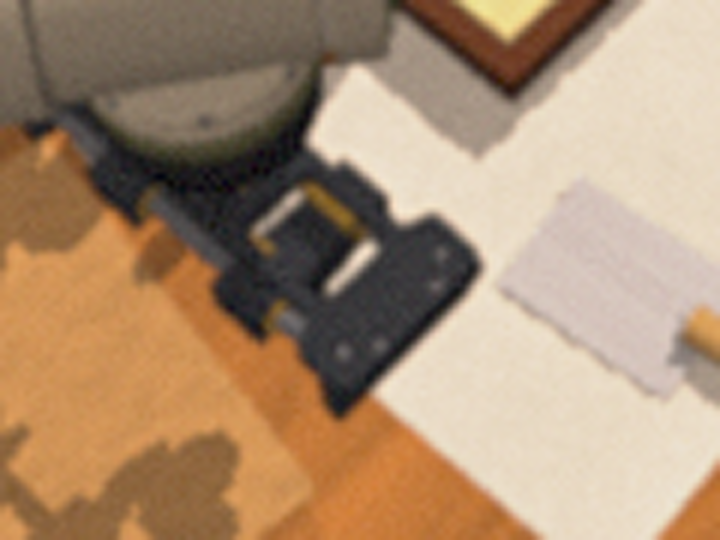

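The cup is held between the fingers at about (330,255) with 28.7 mm opening; its spot on the table is empty. Carrying it over the bottle's height to the +y pocket.

Emit:
{"fn": "jog_arm", "kwargs": {"series": [[[0,0,-5.5],[0,0,0],1],[[0,0,-10.3],[0,0,0],1],[[5.6,-1.5,-10.3],[0,0,0],1],[[11.2,-3,-10.3],[0,0,0],1],[[16.8,-4.5,-10.3],[0,0,0],1],[[22.4,-6,-10.3],[0,0,0],1],[[27.9,-7.5,-10.3],[0,0,0],1],[[27.9,-7.5,-5],[0,0,0],1],[[27.9,-7.5,0.5],[0,0,0],1],[[27.9,-7.5,0.5],[0,0,0],1],[[27.9,-7.5,0.5],[0,0,0],1]]}}

```text
t: 17.58
eef_pos: [536.2, -12.1, 71.8]
tool_rot: [3.14, 0.0, 1.595]
contact_force: [0.4, 0.1, 0.2]
opening: 28.5
grip_force: 15.0
```

```bash
python3 - <<'E'
from h import *
rel((536,-12.6,38,1.596))
E
```

```text
t 17.57 at [536.2 -12.1  71.8] [3.1404e+00 3.0000e-04 1.5952e+00] F [0.4 0.1 0.2] open 28.5 grip 15.0
[-0.05 -0.02  3.38] [ 0.1  0.  -0. ]
```

Emit:
{"fn": "jog_arm", "kwargs": {"series": [[[0,0,1.2],[0,0,0],1],[[0,0,1.8],[0,0,0],1],[[0,0,2.2],[0,0,0],1],[[0,0,2.6],[0,0,0],1],[[0,0,3.0],[0,0,0],1],[[0,0,3.3],[0,0,0],1],[[0,0,3.3],[0,0,0],1]]}}

```text
t: 18.45
eef_pos: [535.4, -11.8, 37.5]
tool_rot: [-3.141, -0.0, 1.595]
contact_force: [-1.4, 0.0, -0.2]
opening: 28.5
grip_force: 15.0
```

Emit:
{"fn": "jog_arm", "kwargs": {"series": [[[0,0,0],[0,0,0],0.65],[[0,0,0],[0,0,0],0.5],[[0,0,0],[0,0,0],0.43],[[0,0,-3],[0,0,0],0.43],[[0,0,-8],[0,0,0],0.43],[[0,0,-14],[0,0,0],0.43],[[0,0,-14.5],[0,0,0],0.43]]}}

```text
t: 19.32
eef_pos: [536.9, -12.1, 186.6]
tool_rot: [3.134, 0.002, 1.596]
contact_force: [0.1, 0.2, -0.3]
opening: 49.8
grip_force: 0.0
```

```bash
python3 - <<'E'
from h import *
rel((510,-392,180,1.596),(510,-392,60,1.596))
E
```

```text
t 19.32 at [536.9 -12.1 186.6] [3.1338e+00 2.1000e-03 1.5955e+00] F [ 0.1  0.2 -0.3] open 49.8 grip 0.0
[-37.91  -3.63   0.72] [ 0.4  0.1 -0. ]
[-37.89  -3.72  12.72] [ 0.4  0.1 -0. ]
```

Emit:
{"fn": "jog_arm", "kwargs": {"series": [[[-6,-0.6,-1],[0,0,0],0.43],[[-12,-1.2,-1],[0,0,0],0.43],[[-18,-1.8,-1],[0,0,0],0.43],[[-24,-2.4,-1],[0,0,0],0.43],[[-30,-3,0],[0,0,0],0.43],[[-36,-3.6,1],[0,0,0],0.43],[[-37.9,-3.7,6],[0,0,0],0.43],[[-37.9,-3.7,11.5],[0,0,0],0.43],[[-37.9,-3.7,12],[0,0,0],0.43],[[-37.9,-3.7,12],[0,0,0],0.43]]}}

```text
t: 20.58
eef_pos: [508.3, -391.8, 63.7]
tool_rot: [3.141, 0.001, 1.596]
contact_force: [1.1, -1.3, 0.1]
opening: 50.5
grip_force: 0.0
```

```bash
python3 - <<'E'
from h import *
rel((510,-392,14,1.596))
snap('scene','c8.png',(110,160,300,300),4)
E
```

```text
t 20.57 at [ 508.3 -391.8   63.7] [3.1409e+00 8.0000e-04 1.5958e+00] F [ 1.1 -1.3  0.1] open 50.5 grip 0.0
[-0.02  0.17  4.97] [ 0.  0. -0.]
```

View pics/c8.png

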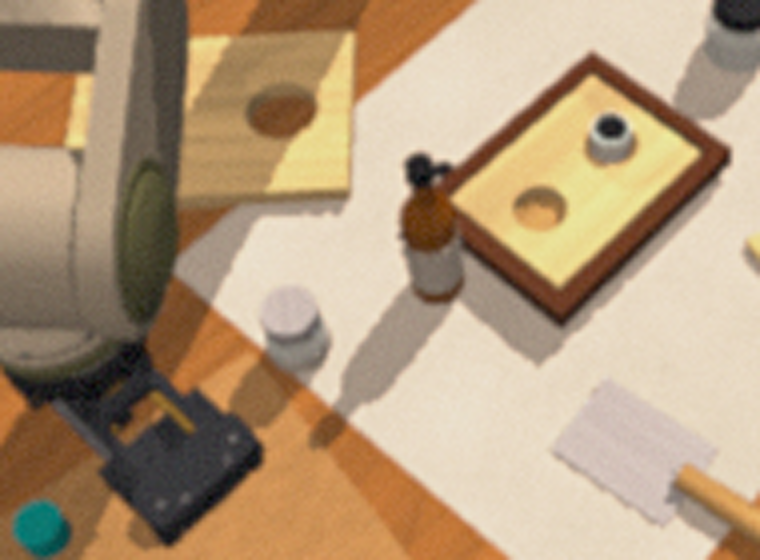

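The first cup stands upright in the +y pocket (611,130); the -y pocket is free at (540,208), and the bottle and glue pot are in place. Gripping the second cup now.

Emit:
{"fn": "jog_arm", "kwargs": {"series": [[[0,0.1,2.5],[0,0,0],0.43],[[0,0.1,4.8],[0,0,0],0.43],[[0,0.1,4.8],[0,0,0],0.43],[[0,0.1,4.8],[0,0,0],1],[[0,0.1,4.8],[0,0,0],1],[[0,0.1,4.8],[0,0,0],1],[[0,0.1,4.8],[0,0,0],1]], "newtons": 15}}

```text
t: 21.5
eef_pos: [509.3, -392.0, 16.0]
tool_rot: [3.14, 0.002, 1.595]
contact_force: [-0.4, 0.6, 6.9]
opening: 28.4
grip_force: 15.0
```

Emit:
{"fn": "jog_arm", "kwargs": {"series": [[[0,0,-6],[0,0,0],1],[[0,0,-12],[0,0,0],1],[[0,0,-17],[0,0,0],1],[[0,0,-18],[0,0,0],1],[[0,0,-18],[0,0,0],1]]}}

```text
t: 22.12
eef_pos: [508.7, -391.5, 194.4]
tool_rot: [-3.141, -0.0, 1.595]
contact_force: [-0.3, 0.5, -0.3]
opening: 28.5
grip_force: 15.0
```

```bash
python3 - <<'E'
from h import *
rel((538,-88.3,195,1.596),(538,-88.3,72,1.596))
E
```

```text
t 22.12 at [ 508.7 -391.5  194.4] [-3.1415e+00 -1.0000e-04  1.5954e+00] F [-0.3  0.5 -0.3] open 28.5 grip 15.0
[30.24  3.68 -0.06] [-0. -0. -0.]
[30.23  3.68 12.24] [-0. -0. -0.]
```

Emit:
{"fn": "jog_arm", "kwargs": {"series": [[[6,0.7,0],[0,0,0],1],[[12,1.4,0],[0,0,0],1],[[18,2.2,0],[0,0,0],1],[[24,2.9,0],[0,0,0],1],[[30.2,3.7,0],[0,0,0],1],[[30.2,3.7,0],[0,0,0],1],[[30.2,3.7,6],[0,0,0],1],[[30.2,3.7,12],[0,0,0],1],[[30.2,3.7,12.2],[0,0,0],1],[[30.2,3.7,12.2],[0,0,0],1]]}}

```text
t: 23.38
eef_pos: [539.0, -89.6, 73.7]
tool_rot: [3.141, 0.0, 1.595]
contact_force: [0.3, 0.3, 0.3]
opening: 28.5
grip_force: 15.0
```

```bash
python3 - <<'E'
from h import *
rel((538,-88.3,37,1.596))
E
```

```text
t 23.38 at [539.  -89.6  73.7] [3.1407e+00 5.0000e-04 1.5947e+00] F [0.3 0.3 0.3] open 28.5 grip 15.0
[ 0.14 -0.1   3.67] [ 0.1  0.  -0.1]
```

Emit:
{"fn": "jog_arm", "kwargs": {"series": [[[0.1,-0.1,1.2],[0,0,0],1],[[0.1,-0.1,1.8],[0,0,0],1],[[0.1,-0.1,2.3],[0,0,0],1],[[0.1,-0.1,2.8],[0,0,0],1],[[0.1,-0.1,3.2],[0,0,0],1],[[0.1,-0.1,3.5],[0,0,0],1],[[0.1,-0.1,3.5],[0,0,0],1]]}}

```text
t: 24.25
eef_pos: [537.3, -87.8, 37.5]
tool_rot: [-3.141, -0.0, 1.595]
contact_force: [-0.1, 0.8, -1.0]
opening: 28.7
grip_force: 15.0
```

Emit:
{"fn": "jog_arm", "kwargs": {"series": [[[0,0,0],[0,0,0],0.65],[[0,0,0],[0,0,0],0.5],[[0,0,0],[0,0,0],0.43],[[0,0,-3],[0,0,0],0.43],[[0,0,-8],[0,0,0],0.43],[[0,0,-14],[0,0,0],0.43],[[6,0,-18],[0,0,0],0.43],[[12,-5,-18],[0,0,0],0.43],[[18,-10,-18],[0,0,0],0.43],[[24,-10,-18],[0,0,0],0.43],[[30,-10,-18],[0,0,0],0.43],[[30,-10,-18],[0,0,0],0.43]]}}

```text
t: 25.75
eef_pos: [429.0, 212.2, 217.9]
tool_rot: [3.141, -0.0, 1.598]
contact_force: [0.7, -1.0, -0.1]
opening: 50.0
grip_force: 0.0
```

```bash
python3 - <<'E'
from h import *
rel()
snap('scene','c9.png',(110,130,310,280),4)
E
```

```text
t 25.75 at [429.  212.2 217.9] [ 3.1410e+00 -4.0000e-04  1.5982e+00] F [ 0.7 -1.  -0.1] open 50.0 grip 0.0
```

View pics/c9.png

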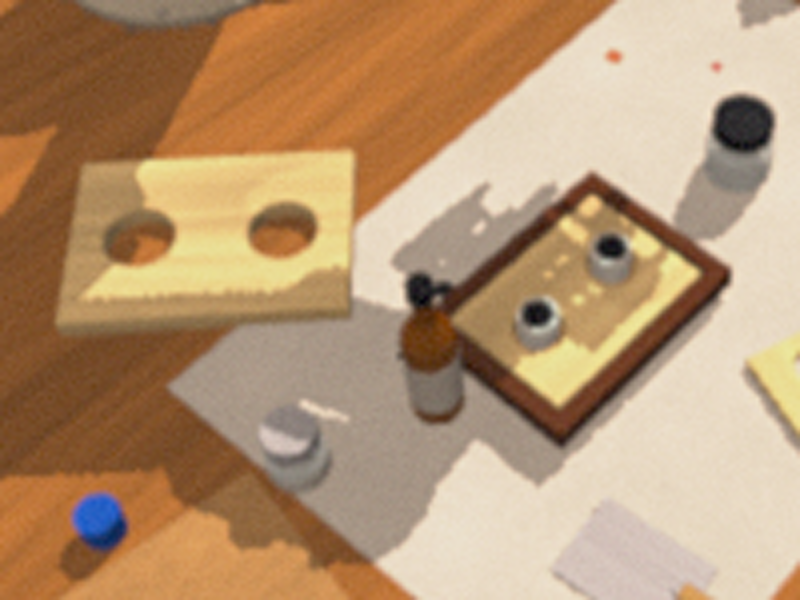

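Both cups stand upright in the pockets at (538,320) and (610,255), the rack is flush, and the robot is clear of everything.

```bash
python3 -c "
from h import *
print(arm.close_job())"
```

```text
the job is handed in; nothing more can be done
None
```

The rack is pressed home flush with the rim, both cups stand upright in its pockets, the bystanders in the last pictures look unmoved, and the job is handed in; the hand-in gave no verdict.

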